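# Secure the fastener case, try its lid, free the catch if caught, hold the lid open

### The job

Turn the turnbutton a quarter turn so that its arm lies across the foot of the fastener case and the case cannot lift off its plate. Then tug the lid up by its bail handle to learn whether the hidden catch is holding it, before touching the catch slide; if it is caught, lower it and push the catch slide across to its other end to release it. Lift the lid by at least 45 degrees and finish while still holding it open there, since it falls shut when let go; leave the loose hardware around the plate where it lies.

Things in the scene. Friction and masses are not known exactly. Their poses are not given: they have to be found in the camera images.
- plate: Aluminium plate fixed on the bench, 260 x 340 x 12 mm; origin at the centre of its underside, x from the handle side to the hinge side of the case, y towards the turnbutton, z up. (x, y, z) in mm below are in this frame. On it a grey case, 120 x 150, top z = 62; flange foot on its +y side, y 75 to 100, top z = 20. Unused toggle clamp at (100, 125), up to z = 116.
- turnbutton_grip (a point): Steel turnbutton on an upright pivot at (-20, 125): point on the pivot axis at z = 50.5, a good height to pinch its upright thumb fin. The fin is 38 long, 10 thick, z = 30 to 66; beneath it and in line with it a flat arm (8 thick, 16 wide, z = 22 to 31) reaches 40 from the pivot. The point's x axis points opposite to the arm.
- turnbutton (a joint): Angle of the turnbutton: at 0 the arm points along the plate's -x (clear of the case), starts between 0 and 0.3; turning it anticlockwise seen from above makes it grow, to a stop at 1.57 where the arm points along -y and lies 2.5 mm above the foot. Friction 0.05 N m; stays where left.
- case (a joint): How far the case has lifted off the plate, m: 0 at rest. It weighs about 1.2 kg with its lid; with the turnbutton across the foot it can lift only some 3 mm.
- lid_bar (a point): Centre of the lid's bail handle: a round steel bar, 10 mm in diameter, along the plate's y, 68 clear between its two side arms, 40 in front of the case's front wall, at (-100, 0, 65) when shut; moves with the lid, 160 from the hinge axis. Being round it can turn in a grip from above while the lid swings.
- lid_hinge (a point): Middle of the lid's hinge axis, which runs along the plate's y at the far side of the case: (60, 0, 58). It does not move with the lid. The aluminium lid (126 x 152 x 6 mm, 0.25 kg) has its top at z = 68 when shut.
- lid (a joint): Opening angle of the lid, rad: 0 shut, the handle side swings up and over towards the hinge, stop at 1.35. It always falls shut by its own weight. If the hidden catch holds it, it rises only about 0.055 rad (9 mm at the bar, plus at most 3 mm lift of the case) and stops dead; if it is free it swings up with about 2 N. Nothing that can be seen tells which.
- slide_grip (a point): Point on the axis of the catch slide's upright post, at z = 85, at (-30, -95) when the slide is at 0: a ringed round steel post, 16 mm in diameter, z = 62 to 98, on the grey housing on the case's -y side (housing top z = 62, y = -115 to -75).
- slide (a joint): Position of the catch slide, m: 0 at the start, slides along the plate's +x up to its end at 0.017 with about 2.5 N and stays where it is left. It carries the hidden bolt: if the lid is caught at 0, pushing it fully to 0.017 sets the lid free; if the lid is free at 0, pushing it across usually makes it caught. How the bolt is set differs every time.
- wing_nut_c (a point): Loose titanium wing nut, about 70 x 30 x 35 mm, lying on the bench right (-y) of the plate; this point is at half its height. Leave alone.
- disc_spring_c (a point): Loose copper-coloured disc spring, 50 mm across, 8 high, on the bench left (+y) of the plate, near the robot side; point at its centre. Leave alone.
- vial_rack_c (a point): Clear vial rack, 50 x 130 x 45 mm, on the bench right (-y) of the plate, farther from the robot than the wing nut; point at its centre. Leave alone.
- knob_c (a point): Loose blue anodized knurled knob, 32 mm across, 26 high, on the bench left (+y) of the plate, farther from the robot; point at its centre. Leave alone.

How it is judged:
By the outcome, as a careful person would: the job done as asked, in the order asked, and still so for the second after the job is handed in, while the arm keeps its last pose, push and grip.
It also fails if it takes over 67 s, if anything falls off the work surface, if the arm or the gripper's body presses on something with over 40 N, if the wrist force passes 120 N, or if a joint passes its speed limit or range.

### The arm

A 6-joint arm with a two-finger parallel gripper is mounted at the origin on the work surface. World frame = base frame: x ahead of the robot, y to its left, z up, the work surface at z = 0. Lengths are in m, angles in degrees, forces in N, time in s.
With the tool pointing down it reaches from about 0.35 to 0.875 m from the base axis. Payload 4.2 kg.
Tool frame: the origin (TCP) lies on the centre line of the jaws, within the pads' length; the fingertips stand 19 mm ahead of it and the grasp point (between the pads) is the TCP; x points along the fingers, y is the direction in which the jaws open and shut, and the axes are right-handed (so a half turn about x gives the same grasp; the last joint's range is limited). The gripper opens to 87 mm and grips with 3 to 60 N. Pads are 19 mm wide; open, the fingers measure 117 mm over their backs; the gripper's body (75 mm by 190 mm) begins 51 mm behind the grasp point.
Start: joints at [-51.131, 22.042, 0.453, 0, -68.411, -14.817], TCP at [0.255, -0.571, 0.242] pointing down, gripper open.
Joint ranges: [-179.83, 179.83], [-69.29, 118.12], [-61.27, 80.66], [-181.25, 117.63], [-171.15, -9.14], [-177.46, 177.46]. Speed limits (degrees/s): [159.86, 159.86, 180, 180, 180, 180].

### API

Orientations are given as a 3x3 rotation matrix whose columns are the frame's x, y, z axes.
In Python, from station import r, viewer, job, spotter gives the robot as it stands.
- The arm moves only by the tool play_rows, never from a script. Its argument "commands" is a list of rows, each an object of numbers: "fingers": the gripper command: -1 is fully open, 1 is shut, values between are in proportion; "tx", "ty", "tz": the shift along the tool's x, y, z normalised to -1 to 1, where 1 is 750 mm; "ax", "ay", "az": the turn, a rotation vector about the tool's x, y, z normalised to -1 to 1, where 1 is pi rad. In form: [{"fingers": .., "tx": .., "ty": .., "tz": .., "ax": .., "ay": .., "az": ..}, ...]. A call has 1 to 5 rows; each row is the pose to reach, as a shift and turn from the pose commanded when the call began, along the tool's axes at that moment, turning the shorter way round; what a row does not reach only later rows make up. A row lasts 1/12 s, in which the tool goes at most 41.7 mm and 7.16 degrees, less where a joint would pass 70% of its speed; a pose out of reach is approached as far as the arm can. A call with a number of a shift or a turn outside -1 to 1 is refused whole. A call with a gripper value outside its range is refused whole. The fingers move at their own pace and stop on an object; the grip force is fixed at half the most. Time passes only in rows, so rows that repeat a pose let the fingers close. It gives the time, the measured TCP pose, the force and the opening at its end, in the units of the state.
- r.sense(): the state, without advancing time (a new reading comes with each control period).
- viewer.capture(name): name is "scene" or "side" or "wrist"; returns a dict with "image" (420x560x3 uint8, red, green, blue), "fx", "fy", "cx", "cy" (pixels), "dist" ([k1, k2, p1, p2, k3] as OpenCV has them; the pictures are not rectified), "R" (3x3) and "t" (3): a world point X has camera coordinates R X + t; the wrist camera has in their place "mount" (4x4, takes a point from camera to tool coordinates, whose origin is the TCP and whose axes are the tool frame's). Camera axes: x right, y down, z forward; pixel columns grow to the right and rows downward; lengths in m; the calibration is good to about 2 mm. A picture is of the moment at which its call begins: read the wrist's pose just before it. There is no depth.
- job.finish_job(): hands the job in, once; it reports no verdict.
Trained networks look in a picture, given as the dict that the camera call returned (one of the last four; its "shot" number tells which), for a name from the list of things; names that differ only in an ending like _2 or _b are one class to them, and where a whole thing is asked for, a point or a joint stands for the part that bears it (a point fixed in the world has none). Each returns a list of dicts, best first, with "score" (0 to 1); they miss things now and then, are a little off and sometimes report something else, mostly with a low value. They report only what shows in the picture. A call takes as long as a camera call.
- spotter.find_in(name, picture): "uv" ([column, row] in pixels, amid what is visible of it).
- spotter.silhouettes(name, picture): "region" (420x560 bool, what is visible of it) and "uv" ([column, row] in pixels, amid what is visible of it).
The state is a dict: "time_s": time; "joints": joint angles; "joint_velocities": joint speeds; "effort": joint torques, N m; "tcp_pos": TCP position; "ee_rot": TCP orientation; "wrist_force": force on the tool from outside, world axes, zero at the start; "moment": the same for the moment, N m; "gripper_width": opening from 0.0 (shut) to 1.0 (fully open).
Only numpy, scipy, OpenCV 4.12 (cv2) and the standard library are available. Lean on these libraries where they do the work, as an engineer would, in place of code of your own. Each camera call takes 0.05 s, during which the arm holds its last target. There are 200 camera calls.

## Working session

There is one attempt and no reset: what is moved stays moved. The work goes in short steps, Python scripts to look and compute and a tool call to move; the robot and the scene stay as the last step left them, time stands still between calls to the robot, and variables do not carry over. Pictures are saved under pics/ and viewed, about 8 in all and at most 12, crops included, and the job is handed in when it is done.

Besides the shell and the picture viewer there is one more tool, called after "Emit:" as name(argument=value, ...) on one line, values as JSON. play_rows: Moves the arm, as the interface text tells. Its arguments: {"type":"object","properties":{"commands":{"type":"array"}},"required":["commands"]}

```bash
ls; mkdir -p pics; python3 - <<'E'
from station import r,viewer,job,spotter
import cv2,numpy as np
s=r.sense();print(s)
for c in ["scene","side"]:
    p=viewer.capture(c);cv2.imwrite(f"pics/{c}0.png",p["image"][:,:,::-1])
    print(c,p["fx"],p["fy"],p["cx"],p["cy"],p["dist"],np.round(p["R"],3).tolist(),p["t"])
    for n in ["plate","turnbutton_grip","lid_bar","slide_grip","wing_nut_c","disc_spring_c","vial_rack_c","knob_c","case"]:
        print(n,[(np.round(d["uv"],1).tolist(),round(d["score"],2)) for d in spotter.find_in(n,p)[:2]])
E
```

```text
pics
{'time_s': 0.0, 'joints': array([-5.11309701e+01,  2.20900582e+01,  3.77971420e-01, -2.90228689e-02,
       -6.84107420e+01, -1.48177609e+01]), 'joint_velocities': array([-0.04472496,  0.04433065, -0.0549016 , -0.06917222, -0.01109418,
       -0.05355294]), 'effort': array([-1.02445891e-03, -3.90659273e+01,  1.87404406e+01,  4.21986312e+00,
        1.10150772e-02, -1.91664330e-04]), 'tcp_pos': array([ 0.25451472, -0.57020105,  0.24045453]), 'ee_rot': array([[-9.78556778e-04, -4.07382190e-01,  9.13257244e-01],
       [ 1.96464104e-03,  9.13255136e-01,  4.07383354e-01],
       [-9.99997591e-01,  2.19287040e-03, -9.33122356e-05]]), 'wrist_force': array([-0.76964504,  0.09376737,  0.80093437]), 'moment': array([ 0.02278247, -0.02259434, -0.00321515]), 'gripper_width': 1.0002144552431103}
scene 463.2297231378323 463.2297231378323 281.0848769579884 208.9261320233752 [-0.01394202  0.          0.          0.          0.        ] [[0.868, 0.497, -0.007], [0.373, -0.662, -0.65], [-0.327, 0.561, -0.76]] [-0.49412933 -0.14620901  1.25773052]
plate [([274.9, 265.8], 0.57)]
turnbutton_grip [(
[... 221 characters left out ...]
ck_c [([257.1, 359.3], 0.68)]
knob_c [([310.1, 192.8], 0.64)]
case [([269.6, 260.0], 0.95), ([280.1, 207.6], 0.23)]
side 536.6590540680633 536.6590540680633 274.58695027977797 209.7168334718429 [-0.18475721  0.          0.          0.          0.        ] [[-0.701, -0.713, 0.004], [-0.541, 0.528, -0.654], [0.465, -0.46, -0.756]] [0.38200266 0.35297773 1.01199407]
plate [([279.4, 216.9], 0.6)]
turnbutton_grip [([258.6, 235.7], 0.7)]
lid_bar [([282.5, 195.3], 0.69)]
slide_grip [([310.0, 169.5], 0.46)]
wing_nut_c [([370.4, 164.5], 0.6)]
disc_spring_c [([263.7, 306.3], 0.55)]
vial_rack_c [([311.8, 143.2], 0.73)]
knob_c [([223.1, 262.4], 0.52)]
case [([278.7, 197.5], 0.72), ([283.4, 194.3], 0.3)]
```

```bash
python3 - <<'E'
import cv2
a=cv2.imread('pics/scene0.png')[140:390,140:400];b=cv2.imread('pics/side0.png')[100:340,170:430]
cv2.imwrite('pics/scene0c.png',cv2.resize(a,None,fx=3,fy=2.4*1.25/1.25,interpolation=2) if 0 else cv2.resize(a,None,fx=2.4,fy=2.4,interpolation=cv2.INTER_CUBIC))
cv2.imwrite('pics/side0c.png',cv2.resize(b,None,fx=2.4,fy=2.4,interpolation=cv2.INTER_CUBIC))
E
```

```text
(no output)
```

View pics/scene0c.png

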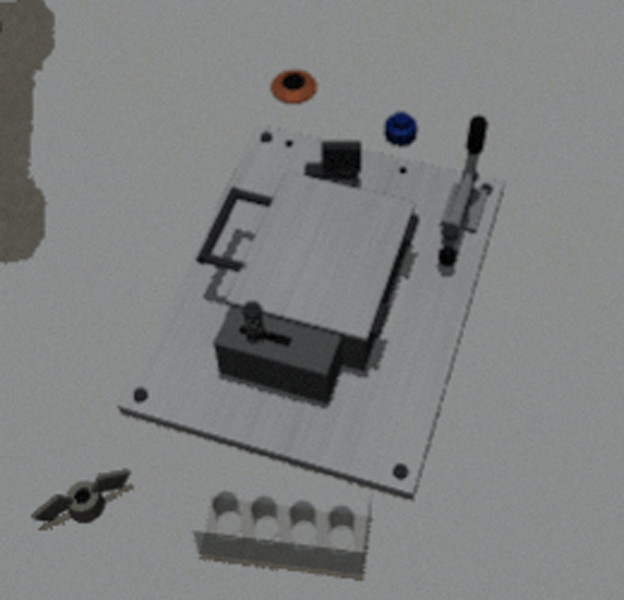

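View pics/side0c.png

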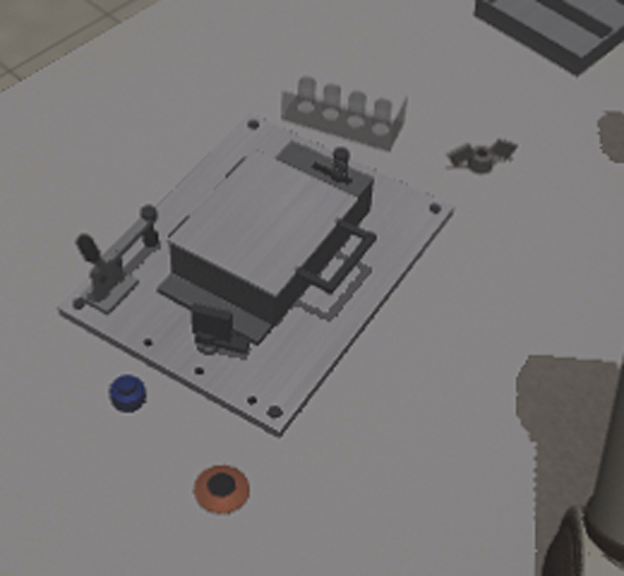

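The scene crop shows the plate with its corners at about (120,406), (414,490), (504,183) and (266,127). The bail is on the left, the fin at (341,157) and the post at (253,308). The side crop agrees: corners at (60,311), (280,432), (454,209) and (255,118). Next I'll fit the plate pose.

```bash
cat >h.py <<'E'
from station import r,viewer,job,spotter
import cv2,numpy as np
from scipy.optimize import least_squares
def proj(p,X,s=None):
    X=np.atleast_2d(X).astype(float)
    if "mount" in p:
        M=np.array(p["mount"]);Rt=s["ee_rot"];Rw=Rt@M[:3,:3];tw=Rt@M[:3,3]+s["tcp_pos"];R=Rw.T;t=-R@tw
    else: R,t=np.array(p["R"]),np.array(p["t"])
    K=np.array([[p["fx"],0,p["cx"]],[0,p["fy"],p["cy"]],[0,0,1]])
    return cv2.projectPoints(X,cv2.Rodrigues(R)[0],t,K,np.array(p["dist"]))[0][:,0]
def w(q,P):
    P=np.atleast_2d(P)/1000.;c,s=np.cos(q[2]),np.sin(q[2])
    return np.c_[q[0]+c*P[:,0]-s*P[:,1],q[1]+s*P[:,0]+c*P[:,1],P[:,2]]
E
python3 - <<'E'
from h import *
A=viewer.capture("scene");B=viewer.capture("side")
C=[(-130,-170,12),(130,-170,12),(130,170,12),(-130,170,12),(-30,-95,98),(-20,125,66)]
a=np.array([(120,406),(414,490),(504,183),(266,127),(253,305),(341,144)])/2.4+140
b=np.array([(454,209),(255,118),(60,311),(280,432),(342,150),(212,307)])/2.4+[170,100]
f=lambda q:np.r_[proj(A,w(q,C))-a,proj(B,w(q,C))-b]
o=least_squares(lambda q:f(q).ravel(),[.55,-.1,.3],loss='soft_l1',x_scale=[.1,.1,.1])
print(o.x,np.degrees(o.x[2]));print(np.round(f(o.x),1))
np.save("q.npy",o.x)
print(r.sense()["time_s"]); print(np.round(w(o.x,[(-20,125,50.5),(-100,0,65),(60,0,58),(-30,-95,85)]),4))
E
```

```text
[ 0.59143301 -0.06333609  0.21077405] 12.076463734341369
[[-1.3 -0.6]
 [-0.2  1. ]
 [-0.1 -1. ]
 [-3.8 -1.7]
 [-0.5  1. ]
 [ 1.7 -0.5]
 [ 0.2 -1.5]
 [-2.4 -2.3]
 [-0.7 -1.1]
 [ 0.6 -0.1]
 [-0.2  0.5]
 [-1.4  1.3]]
1.1
[[ 0.5457  0.0547  0.0505]
 [ 0.4936 -0.0843  0.065 ]
 [ 0.6501 -0.0508  0.058 ]
 [ 0.582  -0.1625  0.085 ]]
```

Emit:
play_rows(commands=[{"fingers": -1, "ty": 0.603, "tz": 0.693}, {"fingers": -1, "ty": 0.603, "tz": 0.693}, {"fingers": -1, "ty": 0.603, "tz": 0.693}, {"fingers": -1, "ty": 0.603, "tz": 0.693}, {"fingers": -1, "ty": 0.603, "tz": 0.693}])

```text
$.commands[0]: bad value
```

```bash
cat >>h.py <<'E'
from scipy.spatial.transform import Rotation as Ro
q=np.load("q.npy")
def down(yawdeg):  # tool x down, tool y at world yaw
    a=np.radians(yawdeg);y=np.array([np.cos(a),np.sin(a),0]);x=np.array([0,0,-1.]);return np.c_[x,y,np.cross(x,y)]
def to(pos,R=None,s=None):
    s=s or r.sense();Rt=s["ee_rot"]
    d=Rt.T@(np.array(pos)-s["tcp_pos"])/.75
    v=Ro.from_matrix(Rt.T@R).as_rotvec()/np.pi if R is not None else np.zeros(3)
    print("t",round(s["time_s"],2),"shift",np.round(d,4),"turn",np.round(v,4));return d,v
def st():
    s=r.sense();print("t",round(s["time_s"],2),"tcp",np.round(s["tcp_pos"],4),"F",np.round(s["wrist_force"],1),"w",round(s["gripper_width"],3),"yaw",np.round(np.degrees(np.arctan2(s["ee_rot"][1,1],s["ee_rot"][0,1])),1),"j",np.round(s["joints"],0));return s
E
python3 - <<'E'
from h import *
st();to([.5457,.0547,.2],down(114))
A=viewer.capture("scene");B=viewer.capture("side")
a=np.array([478,118])/2.4+140;b=np.array([82,238])/2.4+[170,100]
o=least_squares(lambda X:np.r_[proj(A,X)[0]-a,proj(B,X)[0]-b],[.65,.1,.1]);c,s=np.cos(q[2]),np.sin(q[2]);d=o.x-[q[0],q[1],0]
print("clamp tip plate",c*d[0]+s*d[1],-s*d[0]+c*d[1],d[2],o.cost)
W=viewer.capture("wrist");print(np.round(W["mount"],3),W["fx"])
E
```

```text
t 1.1 tcp [ 0.2547 -0.5707  0.2416] F [ 0.8 -0.3 -0.2] w 1.0 yaw 114.1 j [-51.  22.   0.   0. -68. -15.]
t 1.1 shift [0.0554 0.6034 0.6941] turn [ 0.0003 -0.     -0.    ]
clamp tip plate 0.10101282557121219 0.15042350515479916 0.1141675823038745 0.6862457002422385
[[-0.001 -0.255  0.967 -0.143]
 [ 1.    -0.     0.001  0.001]
 [ 0.     0.967  0.255 -0.068]
 [ 0.     0.     0.     1.   ]] 336.05991792782055
```

Emit:
play_rows(commands=[{"fingers": -1, "tx": 0, "ty": 0.603, "tz": 0.694, "ax": 0, "ay": 0, "az": 0}, {"fingers": -1, "tx": 0, "ty": 0.603, "tz": 0.694, "ax": 0, "ay": 0, "az": 0}, {"fingers": -1, "tx": 0, "ty": 0.603, "tz": 0.694, "ax": 0, "ay": 0, "az": 0}, {"fingers": -1, "tx": 0, "ty": 0.603, "tz": 0.694, "ax": 0, "ay": 0, "az": 0}, {"fingers": -1, "tx": 0, "ty": 0.603, "tz": 0.694, "ax": 0, "ay": 0, "az": 0}])

```text
time_s: 1.67
tcp_pos: [0.343, -0.3802, 0.2417]
ee_rot: [[0.0, -0.407, 0.913], [-0.0, 0.913, 0.407], [-1.0, -0.0, 0.0]]
wrist_force: [0.7, 0.0, 0.0]
gripper_width: 0.999
```

Emit:
play_rows(commands=[{"fingers": -1, "tx": 0.0, "ty": 0.42, "tz": 0.483, "ax": 0, "ay": 0, "az": 0}, {"fingers": -1, "tx": 0, "ty": 0.42, "tz": 0.483, "ax": 0, "ay": 0, "az": 0}, {"fingers": -1, "tx": 0, "ty": 0.42, "tz": 0.483, "ax": 0, "ay": 0, "az": 0}, {"fingers": -1, "tx": 0, "ty": 0.42, "tz": 0.483, "ax": 0, "ay": 0, "az": 0}, {"fingers": -1, "tx": 0, "ty": 0.42, "tz": 0.483, "ax": 0, "ay": 0, "az": 0}])

```text
time_s: 2.08
tcp_pos: [0.4309, -0.191, 0.242]
ee_rot: [[0.001, -0.408, 0.913], [-0.0, 0.913, 0.408], [-1.0, -0.001, 0.001]]
wrist_force: [0.7, -0.7, -0.0]
gripper_width: 1.003
```

Emit:
play_rows(commands=[{"fingers": -1, "tx": 0.0, "ty": 0.242, "tz": 0.279, "ax": 0, "ay": 0, "az": 0}, {"fingers": -1, "tx": 0, "ty": 0.242, "tz": 0.279, "ax": 0, "ay": 0, "az": 0}, {"fingers": -1, "tx": 0, "ty": 0.242, "tz": 0.279, "ax": 0, "ay": 0, "az": 0}, {"fingers": -1, "tx": 0, "ty": 0.242, "tz": 0.279, "ax": 0, "ay": 0, "az": 0}, {"fingers": -1, "tx": 0, "ty": 0.242, "tz": 0.279, "ax": 0, "ay": 0, "az": 0}])

```text
time_s: 2.5
tcp_pos: [0.519, -0.002, 0.242]
ee_rot: [[0.001, -0.408, 0.913], [0.0, 0.913, 0.408], [-1.0, -0.0, 0.001]]
wrist_force: [1.3, -1.1, 0.2]
gripper_width: 0.998
```

```bash
python3 - <<'E'
from h import *
s=st();W=viewer.capture("wrist")
im=W["image"][:,:,::-1].copy()
for n in ["turnbutton_grip","lid_bar","slide_grip"]: print(n,[(np.round(d["uv"]),round(d["score"],2)) for d in spotter.find_in(n,W)[:2]])
P=[(-20,125,66),(-20,125,50.5),(-130,170,12),(130,170,12),(-20-40,125,31),(-105,34,65),(-105,-34,65),(-30,-95,98)]
for u in proj(W,w(q,P),s): cv2.circle(im,tuple(int(round(x)) for x in u),3,(0,0,255),1)
cv2.imwrite("pics/w1.png",cv2.resize(im,None,fx=1.4,fy=1.4))
E
```

```text
t 2.5 tcp [ 0.519 -0.002  0.242] F [ 1.3 -1.1  0.2] w 0.998 yaw 114.1 j [ 18.  12. -14.   0. -64. -84.]
turnbutton_grip [(array([311., 227.]), 0.65)]
lid_bar [(array([196., 217.]), 0.88)]
slide_grip [(array([ 95., 193.]), 0.92)]
```

View pics/w1.png

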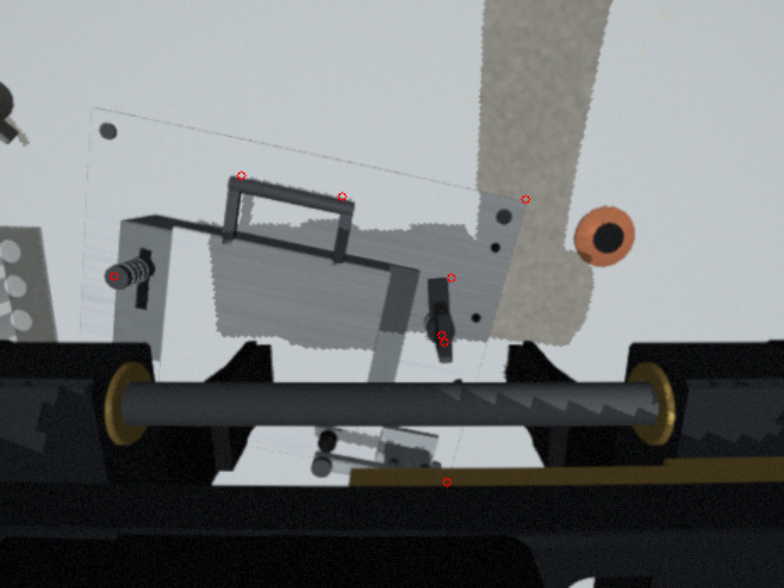

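The wrist view shows the pose fit within about 2 mm: predicted plate corner, post and bail all overlap. The turnbutton arm tip is near (437,280), left of the zero-angle prediction at (451,278). I'll zoom in to get the angle.

```bash
python3 - <<'E'
from h import *
s=r.sense();W=viewer.capture("wrist")
im=cv2.resize(W["image"][185:275,280:360][:,:,::-1],None,fx=6.5,fy=6.5,interpolation=cv2.INTER_CUBIC)
m=spotter.silhouettes("turnbutton_grip",W)
c,sn=np.cos,np.sin
for d in m[:1]:
    M=d["region"];print(d["score"],M.sum())
    # render model silhouette, fit theta + small pose shift
    def poly(v):
        th=v[0];qq=q+np.array([v[1],v[2],0]);img=np.zeros(M.shape,np.uint8)
        def box(x0,x1,hw,z0,z1):
            P=np.array([(x,y,z) for x in(x0,x1) for y in(-hw,hw) for z in(z0,z1)],float)
            # local x axis = along arm
            a=np.pi+th;X=-20+P[:,0]*c(a)-P[:,1]*sn(a);Y=125+P[:,0]*sn(a)+P[:,1]*c(a)
            cv2.fillConvexPoly(img,cv2.convexHull(proj(W,w(qq,np.c_[X,Y,P[:,2]]),s).astype(np.float32)).round().astype(int),1)
        box(0,40,8,22,31);box(-19,19,5,30,66);return img.astype(bool)
    best=max(((lambda S:(S&M).sum()/(S|M).sum())(poly((t,x,y))),t,x,y) for t in np.arange(0,.36,.03) for x in np.arange(-.006,.007,.002) for y in np.arange(-.006,.007,.002))
    print(best)
    cs,_=cv2.findContours(poly(best[1:]).astype(np.uint8),0,1)
    for k in cs: cv2.polylines(im,[((k-[280,185]+.5)*6.5).astype(int)],True,(0,0,255),1)
    cs,_=cv2.findContours(M.astype(np.uint8),0,1)
    for k in cs: cv2.polylines(im,[((k-[280,185]+.5)*6.5).astype(int)],True,(0,255,0),1)
cv2.imwrite("pics/w1z.png",im)
E
```

```text
0.56 906
(np.float64(0.8055555555555556), np.float64(0.27), np.float64(0.0), np.float64(0.0))
```

View pics/w1z.png

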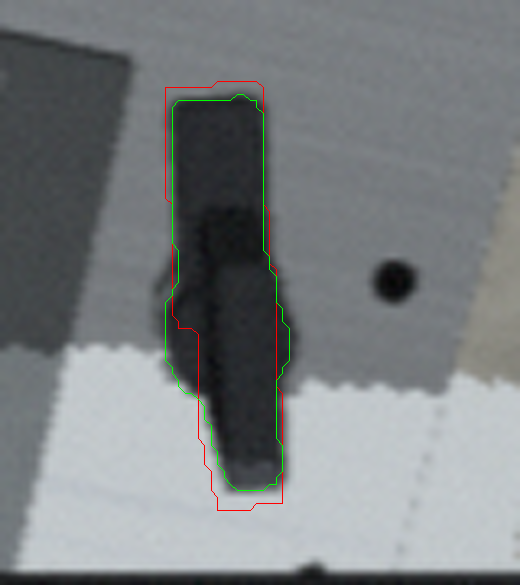

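Emit:
play_rows(commands=[{"fingers": 0.08, "tx": 0.04, "ty": 0.0545, "tz": 0.0633, "ax": -0.017, "ay": 0, "az": 0}, {"fingers": 0.08, "tx": 0.04, "ty": 0.0545, "tz": 0.0633, "ax": -0.017, "ay": 0, "az": 0}, {"fingers": 0.08, "tx": 0.163, "ty": 0.0545, "tz": 0.0633, "ax": -0.017, "ay": 0, "az": 0}, {"fingers": 0.08, "tx": 0.163, "ty": 0.0545, "tz": 0.0633, "ax": -0.017, "ay": 0, "az": 0}, {"fingers": 0.08, "tx": 0.163, "ty": 0.0545, "tz": 0.0633, "ax": -0.017, "ay": 0, "az": 0}])

```text
time_s: 3.22
tcp_pos: [0.5407, 0.0503, 0.1134]
ee_rot: [[-0.012, -0.453, 0.892], [-0.003, 0.892, 0.453], [-1.0, 0.003, -0.012]]
wrist_force: [-2.2, -0.7, -1.2]
gripper_width: 0.711
```

```bash
python3 - <<'E'
from h import *
s=st();to(w(q,[-20,125,55])[0],down(117),s)
p=viewer.capture("side");c=w(q,[-20,125,60])[0];u=proj(p,c)[0].astype(int);print(u)
cv2.imwrite("pics/s2.png",cv2.resize(p["image"][u[1]-80:u[1]+80,u[0]-100:u[0]+100][:,:,::-1],None,fx=3,fy=3))
E
```

```text
t 3.22 tcp [0.5407 0.0503 0.1134] F [-2.2 -0.7 -1.2] w 0.711 yaw 116.9 j [ 22.  22. -20.  -0. -48. -85.]
t 3.22 shift [0.0778 0.0019 0.0096] turn [-0.0005 -0.0038 -0.001 ]
[256 230]
```

View pics/s2.png

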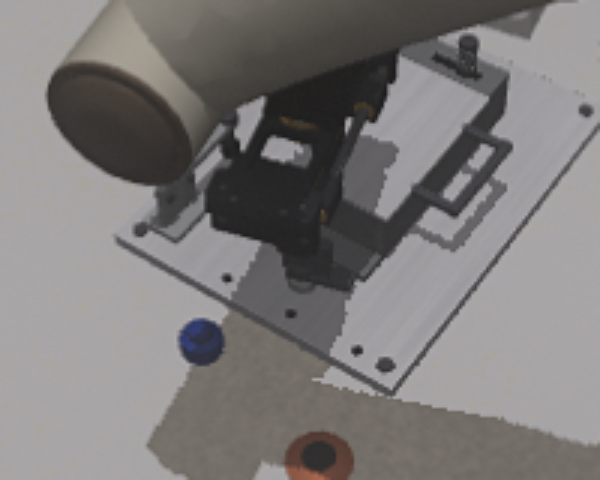

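The side view shows the gripper centred over the fin, with its fingers still closing. I'll let it settle before going down.

Emit:
play_rows(commands=[{"fingers": 0.08, "tx": 0, "ty": 0, "tz": 0, "ax": 0, "ay": 0, "az": 0}, {"fingers": 0.08, "tx": 0, "ty": 0, "tz": 0, "ax": 0, "ay": 0, "az": 0}, {"fingers": 0.08, "tx": 0, "ty": 0, "tz": 0, "ax": 0, "ay": 0, "az": 0}])

```text
time_s: 3.52
tcp_pos: [0.547, 0.0525, 0.1222]
ee_rot: [[0.005, -0.455, 0.89], [0.001, 0.89, 0.455], [-1.0, -0.001, 0.005]]
wrist_force: [-0.7, 0.4, 0.0]
gripper_width: 0.488
```

```bash
python3 - <<'E'
from h import *
s=st();to(w(q,[-20,125,55])[0],down(117),s)
E
```

```text
t 3.52 tcp [0.547  0.0525 0.1222] F [-0.7  0.4  0. ] w 0.488 yaw 117.1 j [ 22.  21. -20.   0. -49. -85.]
t 3.52 shift [ 0.0895  0.0035 -0.0007] turn [0.0005 0.0017 0.0004]
```

Emit:
play_rows(commands=[{"fingers": 0.08, "tx": 0.045, "ty": 0.0035, "tz": 0, "ax": 0, "ay": 0, "az": 0}, {"fingers": 0.08, "tx": 0.07, "ty": 0.0035, "tz": 0, "ax": 0, "ay": 0, "az": 0}, {"fingers": 0.08, "tx": 0.09, "ty": 0.0035, "tz": 0, "ax": 0, "ay": 0, "az": 0}, {"fingers": 0.08, "tx": 0.09, "ty": 0.0035, "tz": 0, "ax": 0, "ay": 0, "az": 0}, {"fingers": 0.08, "tx": 0.09, "ty": 0.0035, "tz": 0, "ax": 0, "ay": 0, "az": 0}])

```text
time_s: 3.93
tcp_pos: [0.545, 0.055, 0.0531]
ee_rot: [[0.002, -0.456, 0.89], [0.0, 0.89, 0.456], [-1.0, -0.001, 0.002]]
wrist_force: [-0.2, 0.3, 0.4]
gripper_width: 0.462
```

Emit:
play_rows(commands=[{"fingers": 1, "tx": 0, "ty": 0, "tz": 0, "ax": 0, "ay": 0, "az": 0}, {"fingers": 1, "tx": 0, "ty": 0, "tz": 0, "ax": 0, "ay": 0, "az": 0}, {"fingers": 1, "tx": 0, "ty": 0, "tz": 0, "ax": 0, "ay": 0, "az": 0}, {"fingers": 1, "tx": 0, "ty": 0, "tz": 0, "ax": 0, "ay": 0, "az": 0}, {"fingers": 1, "tx": 0, "ty": 0, "tz": 0, "ax": 0, "ay": 0, "az": 0}])

```text
time_s: 4.35
tcp_pos: [0.5444, 0.055, 0.0524]
ee_rot: [[0.001, -0.456, 0.89], [0.0, 0.89, 0.456], [-1.0, -0.0, 0.001]]
wrist_force: [-0.4, -0.4, -0.3]
gripper_width: 0.169
```

Emit:
play_rows(commands=[{"fingers": 1, "tx": 0, "ty": 0, "tz": 0, "ax": 0, "ay": 0, "az": 0}, {"fingers": 1, "tx": 0, "ty": 0, "tz": 0, "ax": 0, "ay": 0, "az": 0}])

```text
time_s: 4.52
tcp_pos: [0.545, 0.0536, 0.0524]
ee_rot: [[0.001, -0.456, 0.89], [-0.002, 0.89, 0.456], [-1.0, -0.002, 0.0]]
wrist_force: [2.9, -6.3, 1.9]
gripper_width: 0.115
```

Emit:
play_rows(commands=[{"fingers": 1, "tx": 0, "ty": -0.0018, "tz": 0, "ax": -0.035, "ay": 0, "az": 0}, {"fingers": 1, "tx": 0, "ty": -0.0018, "tz": 0, "ax": -0.07, "ay": 0, "az": 0}, {"fingers": 1, "tx": 0, "ty": -0.0018, "tz": 0, "ax": -0.105, "ay": 0, "az": 0}, {"fingers": 1, "tx": 0, "ty": -0.0018, "tz": 0, "ax": -0.14, "ay": 0, "az": 0}, {"fingers": 1, "tx": 0, "ty": -0.0018, "tz": 0, "ax": -0.17, "ay": 0, "az": 0}])

```text
time_s: 4.93
tcp_pos: [0.5457, 0.0528, 0.0524]
ee_rot: [[0.002, -0.848, 0.53], [-0.001, 0.53, 0.848], [-1.0, -0.002, 0.0]]
wrist_force: [2.5, -5.1, 0.7]
gripper_width: 0.114
```

Emit:
play_rows(commands=[{"fingers": 1, "tx": 0, "ty": 0, "tz": 0, "ax": -0.035, "ay": 0, "az": 0}, {"fingers": 1, "tx": 0, "ty": 0, "tz": 0, "ax": -0.07, "ay": 0, "az": 0}, {"fingers": 1, "tx": 0, "ty": 0, "tz": 0, "ax": -0.105, "ay": 0, "az": 0}, {"fingers": 1, "tx": 0, "ty": 0, "tz": 0, "ax": -0.14, "ay": 0, "az": 0}, {"fingers": 1, "tx": 0, "ty": 0, "tz": 0, "ax": -0.17, "ay": 0, "az": 0}])

```text
time_s: 5.35
tcp_pos: [0.5467, 0.0525, 0.0524]
ee_rot: [[0.004, -1.0, 0.024], [-0.001, 0.024, 1.0], [-1.0, -0.004, -0.001]]
wrist_force: [5.8, -8.3, -1.9]
gripper_width: 0.116
```

```bash
python3 - <<'E'
from h import *
s=st();print(s["moment"]);to(w(q,[-20,125,55])[0],down(192.6),s)
E
```

```text
t 5.35 tcp [0.5467 0.0525 0.0524] F [ 5.8 -8.3 -1.9] w 0.116 yaw 178.6 j [ 22.  27. -24.   0. -39. -24.]
[-2.36473432 -1.5444918  -0.15570561]
t 5.35 shift [-0.0034  0.0013  0.003 ] turn [-0.0776 -0.0005  0.0011]
```

Emit:
play_rows(commands=[{"fingers": 1, "tx": 0, "ty": -0.0013, "tz": -0.0013, "ax": -0.03, "ay": 0, "az": 0}, {"fingers": 1, "tx": 0, "ty": -0.0013, "tz": -0.0013, "ax": -0.055, "ay": 0, "az": 0}, {"fingers": 1, "tx": 0, "ty": -0.0013, "tz": -0.0013, "ax": -0.081, "ay": 0, "az": 0}, {"fingers": 1, "tx": 0, "ty": -0.0013, "tz": -0.0013, "ax": -0.081, "ay": 0, "az": 0}, {"fingers": 1, "tx": 0, "ty": -0.0013, "tz": -0.0013, "ax": -0.081, "ay": 0, "az": 0}])

```text
time_s: 5.77
tcp_pos: [0.5473, 0.0524, 0.0524]
ee_rot: [[0.003, -0.975, -0.221], [0.0, -0.221, 0.975], [-1.0, -0.003, -0.001]]
wrist_force: [3.8, -4.3, -0.2]
gripper_width: 0.111
```

```bash
python3 - <<'E'
from h import *
s=st();print(s["moment"])
E
```

```text
t 5.77 tcp [0.5473 0.0524 0.0524] F [ 3.8 -4.3 -0.2] w 0.111 yaw -167.2 j [ 22.  27. -23.   0. -39. -10.]
[-1.13685887 -0.96321152 -0.29836035]
```

Emit:
play_rows(commands=[{"fingers": 1, "tx": 0, "ty": -0.001, "tz": -0.001, "ax": -0.009, "ay": 0, "az": 0}, {"fingers": 1, "tx": 0, "ty": -0.001, "tz": -0.001, "ax": -0.009, "ay": 0, "az": 0}, {"fingers": 1, "tx": 0, "ty": -0.001, "tz": -0.001, "ax": -0.009, "ay": 0, "az": 0}])

```text
time_s: 6.02
tcp_pos: [0.5473, 0.0523, 0.0524]
ee_rot: [[0.002, -0.969, -0.248], [0.001, -0.248, 0.969], [-1.0, -0.002, 0.0]]
wrist_force: [2.2, -1.4, 3.6]
gripper_width: 0.114
```

```bash
python3 - <<'E'
from h import *
s=st();print(s["moment"])
E
```

```text
t 6.02 tcp [0.5473 0.0523 0.0524] F [ 2.2 -1.4  3.6] w 0.114 yaw -165.6 j [ 22.  27. -23.   0. -40.  -8.]
[-0.23513131 -0.30463521 -0.51454552]
```

Emit:
play_rows(commands=[{"fingers": 0.2, "tx": 0, "ty": 0, "tz": 0, "ax": 0, "ay": 0, "az": 0}, {"fingers": 0.2, "tx": 0, "ty": 0, "tz": 0, "ax": 0, "ay": 0, "az": 0}, {"fingers": 0.2, "tx": 0, "ty": 0, "tz": 0, "ax": 0, "ay": 0, "az": 0}, {"fingers": 0.2, "tx": 0, "ty": 0, "tz": 0, "ax": 0, "ay": 0, "az": 0}])

```text
time_s: 6.35
tcp_pos: [0.5458, 0.0521, 0.0513]
ee_rot: [[-0.002, -0.968, -0.251], [-0.0, -0.251, 0.968], [-1.0, 0.002, -0.0]]
wrist_force: [0.7, 0.5, -0.8]
gripper_width: 0.329
```

Emit:
play_rows(commands=[{"fingers": 0.2, "tx": -0.05, "ty": 0, "tz": 0, "ax": 0.012, "ay": 0, "az": 0}, {"fingers": 0.45, "tx": -0.1, "ty": 0, "tz": 0, "ax": 0.012, "ay": 0, "az": 0}, {"fingers": 0.45, "tx": -0.14, "ty": 0, "tz": 0, "ax": 0.012, "ay": 0, "az": 0}, {"fingers": 0.45, "tx": -0.14, "ty": 0, "tz": 0, "ax": 0.012, "ay": 0, "az": 0}, {"fingers": 0.45, "tx": -0.14, "ty": 0, "tz": 0, "ax": 0.012, "ay": 0, "az": 0}])

```text
time_s: 6.77
tcp_pos: [0.5472, 0.0526, 0.1586]
ee_rot: [[0.004, -0.977, -0.214], [0.002, -0.214, 0.977], [-1.0, -0.004, 0.001]]
wrist_force: [0.0, 0.1, -0.6]
gripper_width: 0.284
```

```bash
python3 - <<'E'
from h import *
q=q+[.0016,-.0024,0];np.save("q.npy",q)
s=st();to(w(q,[-100,0,157])[0],down(192.1),s)
A=viewer.capture("scene");B=viewer.capture("side")
out=[]
for p in(A,B):
    u=proj(p,w(q,[-20,110,35]))[0].astype(int);v=p["image"][u[1]-60:u[1]+60,u[0]-60:u[0]+60][:,:,::-1]
    out.append(cv2.resize(v,None,fx=3,fy=3,interpolation=cv2.INTER_CUBIC))
cv2.imwrite("pics/t3.png",np.hstack(out))
E
```

```text
t 6.77 tcp [0.5472 0.0526 0.1586] F [ 0.   0.1 -0.6] w 0.284 yaw -167.6 j [ 22.  19. -17.  -0. -54. -10.]
t 6.77 shift [ 0.0016  0.1074 -0.1665] turn [0.0015 0.0003 0.0013]
```

View pics/t3.png

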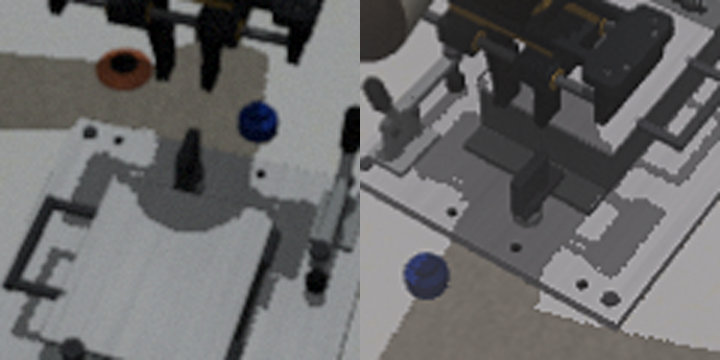

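Both views show the turnbutton now pointing along plate -y, over the foot. Next is the bail bar.

Emit:
play_rows(commands=[{"fingers": 0.45, "tx": 0, "ty": 0.107, "tz": -0.1665, "ax": 0, "ay": 0, "az": 0}, {"fingers": 0.45, "tx": 0, "ty": 0.107, "tz": -0.1665, "ax": 0, "ay": 0, "az": 0}, {"fingers": 0.45, "tx": 0, "ty": 0.107, "tz": -0.1665, "ax": 0, "ay": 0, "az": 0}, {"fingers": 0.45, "tx": 0, "ty": 0.107, "tz": -0.1665, "ax": 0, "ay": 0, "az": 0}, {"fingers": 0.45, "tx": 0, "ty": 0.107, "tz": -0.1665, "ax": 0, "ay": 0, "az": 0}])

```text
time_s: 7.28
tcp_pos: [0.4913, -0.0902, 0.1548]
ee_rot: [[-0.006, -0.978, -0.209], [-0.0, -0.209, 0.978], [-1.0, 0.006, 0.001]]
wrist_force: [0.5, 0.5, -0.3]
gripper_width: 0.273
```

```bash
python3 - <<'E'
from h import *
s=st();to(w(q,[-100,0,72])[0],down(192.1),s)
W=viewer.capture("wrist");im=W["image"][:,:,::-1].copy()
for n in ["lid_bar","slide_grip"]: print(n,[(np.round(d["uv"]),round(d["score"],2)) for d in spotter.find_in(n,W)[:2]])
for u in proj(W,w(q,[(-100,34,65),(-100,0,65),(-100,-34,65),(-66,76,68),(-66,-76,68),(-30,-95,98),(-130,-170,12)]),s): cv2.circle(im,tuple(int(round(x)) for x in u),3,(0,0,255),1)
cv2.imwrite("pics/w4.png",cv2.resize(im,None,fx=1.4,fy=1.4))
E
```

```text
t 7.28 tcp [ 0.4913 -0.0902  0.1548] F [ 0.5  0.5 -0.3] w 0.273 yaw -167.9 j [  8.  15. -24.  -0. -52.   4.]
t 7.28 shift [ 0.1103 -0.0068  0.0035] turn [-0.0001  0.0003 -0.0019]
lid_bar [(array([133., 188.]), 0.95)]
slide_grip [(array([158.,  92.]), 0.74)]
```

View pics/w4.png

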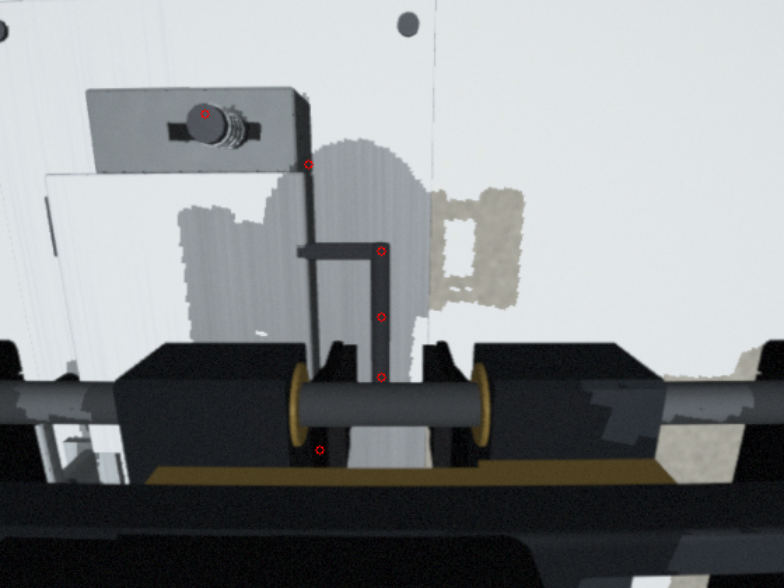

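The bar centre is at column 380, matching the prediction. The scene sits about 3–4 mm towards plate +y of my model, which doesn't matter for this grasp. Going down to the bar.

Emit:
play_rows(commands=[{"fingers": 0.45, "tx": 0.02, "ty": -0.006, "tz": 0.008, "ax": 0, "ay": 0, "az": 0}, {"fingers": 0.45, "tx": 0.06, "ty": -0.006, "tz": 0.008, "ax": 0, "ay": 0, "az": 0}, {"fingers": 0.45, "tx": 0.09, "ty": -0.006, "tz": 0.008, "ax": 0, "ay": 0, "az": 0}, {"fingers": 0.45, "tx": 0.111, "ty": -0.006, "tz": 0.008, "ax": 0, "ay": 0, "az": 0}, {"fingers": 0.45, "tx": 0.111, "ty": -0.006, "tz": 0.008, "ax": 0, "ay": 0, "az": 0}])

```text
time_s: 7.85
tcp_pos: [0.4957, -0.0793, 0.0697]
ee_rot: [[-0.009, -0.977, -0.215], [-0.001, -0.215, 0.977], [-1.0, 0.009, 0.001]]
wrist_force: [-1.2, 1.0, 0.3]
gripper_width: 0.273
```

Emit:
play_rows(commands=[{"fingers": 1, "tx": 0, "ty": 0, "tz": 0, "ax": 0, "ay": 0, "az": 0}, {"fingers": 1, "tx": 0, "ty": 0, "tz": 0, "ax": 0, "ay": 0, "az": 0}, {"fingers": 1, "tx": 0, "ty": 0, "tz": 0, "ax": 0, "ay": 0, "az": 0}, {"fingers": 1, "tx": 0, "ty": 0, "tz": 0, "ax": 0, "ay": 0, "az": 0}, {"fingers": 1, "tx": 0, "ty": 0, "tz": 0, "ax": 0, "ay": 0, "az": 0}])

```text
time_s: 8.27
tcp_pos: [0.4939, -0.0805, 0.0733]
ee_rot: [[-0.008, -0.977, -0.212], [-0.0, -0.212, 0.977], [-1.0, 0.008, 0.002]]
wrist_force: [-6.7, 0.2, 0.8]
gripper_width: 0.103
```

```bash
python3 - <<'E'
from h import *
q=q+[-.0007,.0034,0];np.save("q.npy",q)
s=st();to(w(q,[-100,0,72])[0],down(192.1),s)
E
```

```text
t 8.27 tcp [ 0.4939 -0.0805  0.0733] F [-6.7  0.2  0.8] w 0.103 yaw -167.7 j [  9.  22. -29.  -0. -40.   3.]
t 8.27 shift [ 0.0018 -0.0001 -0.0037] turn [ 0.0009  0.0005 -0.0026]
```

Emit:
play_rows(commands=[{"fingers": 1, "tx": -0.003, "ty": 0.0, "tz": 0, "ax": 0, "ay": 0, "az": 0}, {"fingers": 1, "tx": -0.006, "ty": 0, "tz": 0, "ax": 0, "ay": 0, "az": 0}, {"fingers": 1, "tx": -0.009, "ty": 0, "tz": 0, "ax": 0, "ay": 0, "az": 0}, {"fingers": 1, "tx": -0.012, "ty": 0, "tz": 0, "ax": 0, "ay": 0, "az": 0}, {"fingers": 1, "tx": -0.012, "ty": 0, "tz": 0, "ax": 0, "ay": 0, "az": 0}])

```text
time_s: 8.68
tcp_pos: [0.4945, -0.0804, 0.0824]
ee_rot: [[-0.007, -0.977, -0.212], [0.0, -0.212, 0.977], [-1.0, 0.006, 0.002]]
wrist_force: [-5.1, -0.3, -2.7]
gripper_width: 0.103
```

Emit:
play_rows(commands=[{"fingers": 1, "tx": -0.003, "ty": 0.0, "tz": 0, "ax": 0, "ay": 0, "az": 0}, {"fingers": 1, "tx": -0.005, "ty": 0, "tz": 0, "ax": 0, "ay": 0, "az": 0}, {"fingers": 1, "tx": -0.007, "ty": 0, "tz": 0, "ax": 0, "ay": 0, "az": 0}, {"fingers": 1, "tx": -0.007, "ty": 0, "tz": 0, "ax": 0, "ay": 0, "az": 0}])

```text
time_s: 9.02
tcp_pos: [0.4947, -0.0804, 0.0864]
ee_rot: [[-0.007, -0.977, -0.212], [0.0, -0.212, 0.977], [-1.0, 0.007, 0.002]]
wrist_force: [-7.0, -0.5, -12.8]
gripper_width: 0.1
```

Emit:
play_rows(commands=[{"fingers": 1, "tx": -0.002, "ty": 0.0, "tz": 0, "ax": 0, "ay": 0, "az": 0}, {"fingers": 1, "tx": -0.004, "ty": 0, "tz": 0, "ax": 0, "ay": 0, "az": 0}, {"fingers": 1, "tx": -0.004, "ty": 0, "tz": 0, "ax": 0, "ay": 0, "az": 0}, {"fingers": 1, "tx": -0.004, "ty": 0, "tz": 0, "ax": 0, "ay": 0, "az": 0}])

```text
time_s: 9.35
tcp_pos: [0.4949, -0.0803, 0.0885]
ee_rot: [[-0.007, -0.977, -0.212], [0.0, -0.212, 0.977], [-1.0, 0.007, 0.002]]
wrist_force: [-5.2, -0.2, -23.2]
gripper_width: 0.104
```

The force climbed to 23 N within about 15 mm, against roughly 2 N for a free lid, so the lid is caught. Lowering it and releasing.

Emit:
play_rows(commands=[{"fingers": 1, "tx": 0.008, "ty": 0.0, "tz": 0, "ax": 0, "ay": 0, "az": 0}, {"fingers": 1, "tx": 0.016, "ty": 0, "tz": 0, "ax": 0, "ay": 0, "az": 0}, {"fingers": 1, "tx": 0.023, "ty": 0, "tz": 0, "ax": 0, "ay": 0, "az": 0}, {"fingers": 1, "tx": 0.023, "ty": 0, "tz": 0, "ax": 0, "ay": 0, "az": 0}, {"fingers": 1, "tx": 0.023, "ty": 0, "tz": 0, "ax": 0, "ay": 0, "az": 0}])

```text
time_s: 9.77
tcp_pos: [0.4941, -0.0806, 0.0742]
ee_rot: [[-0.009, -0.977, -0.214], [-0.001, -0.214, 0.977], [-1.0, 0.009, 0.001]]
wrist_force: [-14.6, 2.6, 0.0]
gripper_width: 0.099
```

Emit:
play_rows(commands=[{"fingers": 0.45, "tx": 0, "ty": 0.0, "tz": 0, "ax": 0, "ay": 0, "az": 0}, {"fingers": 0.45, "tx": 0, "ty": 0, "tz": 0, "ax": 0, "ay": 0, "az": 0}, {"fingers": 0.45, "tx": 0, "ty": 0, "tz": 0, "ax": 0, "ay": 0, "az": 0}, {"fingers": 0.45, "tx": 0, "ty": 0, "tz": 0, "ax": 0, "ay": 0, "az": 0}])

```text
time_s: 10.1
tcp_pos: [0.5002, -0.0796, 0.0763]
ee_rot: [[0.005, -0.976, -0.215], [0.0, -0.215, 0.977], [-1.0, -0.005, -0.001]]
wrist_force: [-5.5, 3.0, -0.4]
gripper_width: 0.257
```

Emit:
play_rows(commands=[{"fingers": 0.3, "tx": -0.04, "ty": 0.0, "tz": 0, "ax": 0, "ay": 0, "az": 0}, {"fingers": 0.2, "tx": -0.095, "ty": 0, "tz": 0, "ax": 0, "ay": 0, "az": 0}, {"fingers": 0.2, "tx": -0.11, "ty": 0, "tz": 0, "ax": 0, "ay": 0, "az": 0}, {"fingers": 0.2, "tx": -0.11, "ty": 0, "tz": 0, "ax": 0, "ay": 0, "az": 0}, {"fingers": 0.2, "tx": -0.11, "ty": 0, "tz": 0, "ax": 0, "ay": 0, "az": 0}])

```text
time_s: 10.52
tcp_pos: [0.5033, -0.0798, 0.1612]
ee_rot: [[0.015, -0.976, -0.216], [0.0, -0.216, 0.976], [-1.0, -0.015, -0.003]]
wrist_force: [-1.0, 0.3, -0.1]
gripper_width: 0.397
```

```bash
python3 - <<'E'
from h import *
s=st();to(w(q,[-30,-95,155])[0],down(192.1),s)
E
```

```text
t 10.52 tcp [ 0.5033 -0.0798  0.1612] F [-1.   0.3 -0.1] w 0.397 yaw -167.5 j [  9.  15. -23.   0. -51.   3.]
t 10.52 shift [ 0.0099 -0.0799 -0.1292] turn [ 0.0021 -0.0009  0.0048]
```

Emit:
play_rows(commands=[{"fingers": 0.2, "tx": 0, "ty": -0.08, "tz": -0.129, "ax": 0, "ay": 0, "az": 0.0}, {"fingers": 0.2, "tx": 0, "ty": -0.08, "tz": -0.129, "ax": 0, "ay": 0, "az": 0.0}, {"fingers": 0.2, "tx": 0, "ty": -0.08, "tz": -0.129, "ax": 0, "ay": 0, "az": 0.0}, {"fingers": 0.2, "tx": 0, "ty": -0.08, "tz": -0.129, "ax": 0, "ay": 0, "az": 0.0}, {"fingers": 0.2, "tx": 0, "ty": -0.08, "tz": -0.129, "ax": 0, "ay": 0, "az": 0.0}])

```text
time_s: 10.93
tcp_pos: [0.5796, -0.1633, 0.1559]
ee_rot: [[0.003, -0.977, -0.213], [-0.001, -0.213, 0.977], [-1.0, -0.003, -0.002]]
wrist_force: [-0.5, -0.0, -0.6]
gripper_width: 0.398
```

Emit:
play_rows(commands=[{"fingers": 0.2, "tx": 0, "ty": 0, "tz": 0, "ax": 0, "ay": 0, "az": 0}, {"fingers": 0.2, "tx": 0, "ty": 0, "tz": 0, "ax": 0, "ay": 0, "az": 0}, {"fingers": 0.2, "tx": 0, "ty": 0, "tz": 0, "ax": 0, "ay": 0, "az": 0}])

```text
time_s: 11.18
tcp_pos: [0.5772, -0.1612, 0.1565]
ee_rot: [[0.001, -0.977, -0.215], [-0.0, -0.215, 0.977], [-1.0, -0.001, -0.0]]
wrist_force: [0.0, 0.5, -0.2]
gripper_width: 0.406
```

```bash
python3 - <<'E'
from h import *
s=st();to(w(q,[-30,-95,88])[0],down(192.1),s)
out=[]
for n in("scene","side"):
    p=viewer.capture(n);X=w(q,[(-30,-95,98),(-30,-95,62),(-100,0,65)])
    U=proj(p,X);print(n,np.round(U,1).tolist(),[(np.round(d["uv"],1),round(d["score"],2)) for d in spotter.find_in("slide_grip",p)[:1]])
    im=p["image"][:,:,::-1].copy();u=U[0].astype(int);out.append(cv2.resize(im[u[1]-60:u[1]+60,u[0]-60:u[0]+60],None,fx=3.3,fy=3.3,interpolation=cv2.INTER_CUBIC))
cv2.imwrite("pics/p5.png",np.hstack(out))
E
```

```text
t 11.18 tcp [ 0.5772 -0.1612  0.1565] F [ 0.   0.5 -0.2] w 0.406 yaw -167.6 j [ -0.  24. -10.   0. -56.  13.]
t 11.18 shift [ 0.0914 -0.0073 -0.0019] turn [ 0.0018 -0.0001  0.0003]
scene [[245.6, 267.9], [246.8, 277.8], [231.7, 232.7]] [(array([246.5, 274.1]), 0.54)]
side [[311.8, 163.0], [311.0, 173.6], [316.0, 209.2]] [(array([312.2, 171.2]), 0.56)]
```

View pics/p5.png

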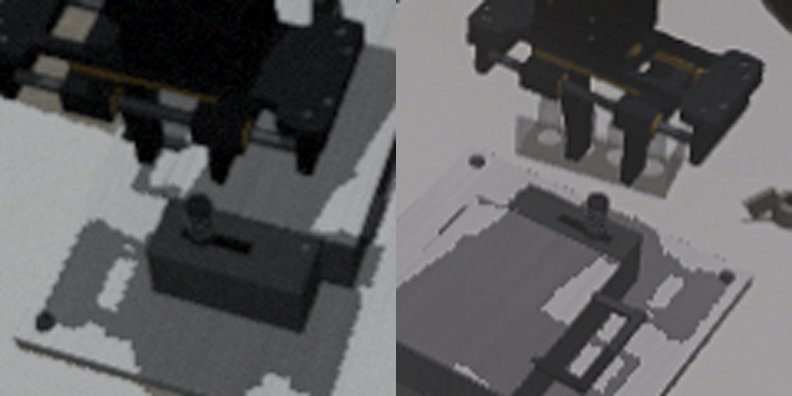

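The post is at the handle end of its slot, and the network and prediction agree within 2 px. I'll pinch it and push.

Emit:
play_rows(commands=[{"fingers": 0.2, "tx": 0.02, "ty": -0.007, "tz": -0.002, "ax": 0, "ay": 0, "az": 0}, {"fingers": 0.2, "tx": 0.05, "ty": -0.007, "tz": -0.002, "ax": 0, "ay": 0, "az": 0}, {"fingers": 0.2, "tx": 0.075, "ty": -0.007, "tz": -0.002, "ax": 0, "ay": 0, "az": 0}, {"fingers": 0.2, "tx": 0.091, "ty": -0.007, "tz": -0.002, "ax": 0, "ay": 0, "az": 0}, {"fingers": 0.2, "tx": 0.091, "ty": -0.007, "tz": -0.002, "ax": 0, "ay": 0, "az": 0}])

```text
time_s: 11.8
tcp_pos: [0.5807, -0.1618, 0.0849]
ee_rot: [[-0.006, -0.977, -0.214], [0.001, -0.214, 0.977], [-1.0, 0.006, 0.002]]
wrist_force: [-0.8, -0.5, -0.1]
gripper_width: 0.4
```

Emit:
play_rows(commands=[{"fingers": 1, "tx": 0, "ty": 0, "tz": 0, "ax": 0, "ay": 0, "az": 0}, {"fingers": 1, "tx": 0, "ty": 0, "tz": 0, "ax": 0, "ay": 0, "az": 0}, {"fingers": 1, "tx": 0, "ty": 0, "tz": 0, "ax": 0, "ay": 0, "az": 0}, {"fingers": 1, "tx": 0, "ty": 0, "tz": 0, "ax": 0, "ay": 0, "az": 0}, {"fingers": 1, "tx": 0, "ty": 0, "tz": 0, "ax": 0, "ay": 0, "az": 0}])

```text
time_s: 12.22
tcp_pos: [0.5831, -0.1623, 0.0891]
ee_rot: [[0.001, -0.977, -0.214], [-0.0, -0.214, 0.977], [-1.0, -0.001, -0.001]]
wrist_force: [-1.3, 0.3, 3.9]
gripper_width: 0.172
```

Emit:
play_rows(commands=[{"fingers": 1, "tx": 0, "ty": -0.007, "tz": 0, "ax": 0, "ay": 0, "az": 0}, {"fingers": 1, "tx": 0, "ty": -0.014, "tz": 0, "ax": 0, "ay": 0, "az": 0}, {"fingers": 1, "tx": 0, "ty": -0.02, "tz": 0, "ax": 0, "ay": 0, "az": 0}, {"fingers": 1, "tx": 0, "ty": -0.023, "tz": 0, "ax": 0, "ay": 0, "az": 0}, {"fingers": 1, "tx": 0, "ty": -0.023, "tz": 0, "ax": 0, "ay": 0, "az": 0}])

```text
time_s: 12.63
tcp_pos: [0.5993, -0.1589, 0.089]
ee_rot: [[-0.002, -0.977, -0.214], [-0.001, -0.214, 0.977], [-1.0, 0.002, -0.0]]
wrist_force: [-4.6, -1.1, 6.7]
gripper_width: 0.177
```

Emit:
play_rows(commands=[{"fingers": 1, "tx": 0, "ty": -0.004, "tz": 0, "ax": 0, "ay": 0, "az": 0}, {"fingers": 1, "tx": 0, "ty": -0.004, "tz": 0, "ax": 0, "ay": 0, "az": 0}, {"fingers": 1, "tx": 0, "ty": -0.004, "tz": 0, "ax": 0, "ay": 0, "az": 0}])

```text
time_s: 12.88
tcp_pos: [0.5996, -0.1588, 0.0889]
ee_rot: [[-0.008, -0.977, -0.214], [-0.001, -0.214, 0.977], [-1.0, 0.008, 0.001]]
wrist_force: [-9.4, -2.2, 10.6]
gripper_width: 0.173
```

Emit:
play_rows(commands=[{"fingers": 1, "tx": 0, "ty": -0.004, "tz": 0, "ax": 0, "ay": 0, "az": 0}, {"fingers": 1, "tx": 0, "ty": -0.004, "tz": 0, "ax": 0, "ay": 0, "az": 0}, {"fingers": 1, "tx": 0, "ty": -0.004, "tz": 0, "ax": 0, "ay": 0, "az": 0}])

```text
time_s: 13.13
tcp_pos: [0.5997, -0.1588, 0.0889]
ee_rot: [[-0.014, -0.977, -0.213], [-0.001, -0.213, 0.977], [-1.0, 0.014, 0.002]]
wrist_force: [-15.1, -3.2, 14.4]
gripper_width: 0.172
```

The position stopped while the force rose to 15 N, so the slide is at its end. I'll relax part of the push, release, rise, and go back over the bar.

Emit:
play_rows(commands=[{"fingers": 1, "tx": 0, "ty": 0.005, "tz": 0, "ax": 0, "ay": 0, "az": 0}, {"fingers": 0.2, "tx": 0, "ty": 0.005, "tz": 0, "ax": 0, "ay": 0, "az": 0}, {"fingers": 0.2, "tx": 0, "ty": 0.005, "tz": 0, "ax": 0, "ay": 0, "az": 0}, {"fingers": 0.2, "tx": 0, "ty": 0.005, "tz": 0, "ax": 0, "ay": 0, "az": 0}, {"fingers": 0.2, "tx": 0, "ty": 0.005, "tz": 0, "ax": 0, "ay": 0, "az": 0}])

```text
time_s: 13.55
tcp_pos: [0.6026, -0.1578, 0.0876]
ee_rot: [[0.001, -0.977, -0.214], [0.0, -0.214, 0.977], [-1.0, -0.001, -0.0]]
wrist_force: [-0.4, 0.5, -0.3]
gripper_width: 0.365
```

Emit:
play_rows(commands=[{"fingers": 0.2, "tx": -0.04, "ty": 0, "tz": 0, "ax": 0, "ay": 0, "az": 0}, {"fingers": 0.2, "tx": -0.09, "ty": 0, "tz": 0, "ax": 0, "ay": 0, "az": 0}, {"fingers": 0.4, "tx": -0.09, "ty": 0, "tz": 0, "ax": 0, "ay": 0, "az": 0}, {"fingers": 0.4, "tx": -0.09, "ty": 0, "tz": 0, "ax": 0, "ay": 0, "az": 0}])

```text
time_s: 13.88
tcp_pos: [0.604, -0.1579, 0.158]
ee_rot: [[0.007, -0.977, -0.214], [-0.0, -0.214, 0.977], [-1.0, -0.007, -0.002]]
wrist_force: [-0.2, -0.9, -0.4]
gripper_width: 0.331
```

```bash
python3 - <<'E'
from h import *
s=st();to(w(q,[-100,0,155])[0],down(192.1),s)
for n in("scene","side"):
    p=viewer.capture(n)
    print(n,[(np.round(d["uv"],1),round(d["score"],2)) for d in spotter.find_in("slide_grip",p)[:1]],np.round(proj(p,w(q,[(-30,-95,80),(-13,-95,80)])),1).tolist())
E
```

```text
t 13.88 tcp [ 0.604  -0.1579  0.158 ] F [-0.2 -0.9 -0.4] w 0.331 yaw -167.6 j [  0.  26.  -7.   0. -57.  12.]
t 13.88 shift [0.003  0.1213 0.1285] turn [ 0.0016 -0.0005  0.0021]
scene [] [[246.2, 272.9], [254.3, 275.1]]
side [(array([302.7, 169.2]), 0.4)] [[311.4, 168.4], [305.4, 165.6]]
```

Emit:
play_rows(commands=[{"fingers": 0.45, "tx": 0, "ty": 0.12, "tz": 0.1285, "ax": 0, "ay": 0, "az": 0}, {"fingers": 0.45, "tx": 0, "ty": 0.12, "tz": 0.1285, "ax": 0, "ay": 0, "az": 0}, {"fingers": 0.45, "tx": 0, "ty": 0.12, "tz": 0.1285, "ax": 0, "ay": 0, "az": 0}, {"fingers": 0.45, "tx": 0, "ty": 0.12, "tz": 0.1285, "ax": 0, "ay": 0, "az": 0}, {"fingers": 0.45, "tx": 0, "ty": 0.12, "tz": 0.1285, "ax": 0, "ay": 0, "az": 0}])

```text
time_s: 14.5
tcp_pos: [0.4905, -0.0822, 0.1547]
ee_rot: [[-0.003, -0.976, -0.216], [-0.0, -0.216, 0.976], [-1.0, 0.003, 0.001]]
wrist_force: [0.1, -0.1, 0.4]
gripper_width: 0.278
```

Emit:
play_rows(commands=[{"fingers": 0.45, "tx": 0, "ty": 0, "tz": 0, "ax": 0, "ay": 0, "az": 0}, {"fingers": 0.45, "tx": 0, "ty": 0, "tz": 0, "ax": 0, "ay": 0, "az": 0}, {"fingers": 0.45, "tx": 0, "ty": 0, "tz": 0, "ax": 0, "ay": 0, "az": 0}, {"fingers": 0.45, "tx": 0, "ty": 0, "tz": 0, "ax": 0, "ay": 0, "az": 0}])

```text
time_s: 14.83
tcp_pos: [0.494, -0.0836, 0.1549]
ee_rot: [[-0.0, -0.977, -0.213], [-0.0, -0.213, 0.977], [-1.0, 0.0, -0.0]]
wrist_force: [-0.1, -0.1, -1.2]
gripper_width: 0.278
```

```bash
python3 - <<'E'
from h import *
s=st();to([.4942,-.0805,.072],down(192.1),s);print(w(q,[-100,0,72]))
p=viewer.capture("side")
print([(np.round(d["uv"],1),round(d["score"],2)) for d in spotter.find_in("slide_grip",p)[:1]])
E
```

```text
t 14.83 tcp [ 0.494  -0.0836  0.1549] F [-0.1 -0.1 -1.2] w 0.278 yaw -167.7 j [  9.  15. -24.   0. -51.   3.]
t 14.83 shift [ 0.1105 -0.0011  0.004 ] turn [ 0.0011 -0.     -0.0001]
[[ 0.49454609 -0.08325778  0.072     ]]
[]
```

Emit:
play_rows(commands=[{"fingers": 0.45, "tx": 0.03, "ty": 0, "tz": 0.003, "ax": 0, "ay": 0, "az": 0}, {"fingers": 0.45, "tx": 0.06, "ty": 0, "tz": 0.003, "ax": 0, "ay": 0, "az": 0}, {"fingers": 0.45, "tx": 0.09, "ty": 0, "tz": 0.003, "ax": 0, "ay": 0, "az": 0}, {"fingers": 0.45, "tx": 0.11, "ty": 0, "tz": 0.003, "ax": 0, "ay": 0, "az": 0}, {"fingers": 0.45, "tx": 0.11, "ty": 0, "tz": 0.003, "ax": 0, "ay": 0, "az": 0}])

```text
time_s: 15.35
tcp_pos: [0.4906, -0.0814, 0.0696]
ee_rot: [[-0.007, -0.977, -0.213], [-0.001, -0.213, 0.977], [-1.0, 0.007, 0.001]]
wrist_force: [-1.3, 0.6, 0.1]
gripper_width: 0.272
```

Emit:
play_rows(commands=[{"fingers": 1, "tx": 0, "ty": 0, "tz": 0, "ax": 0, "ay": 0, "az": 0}, {"fingers": 1, "tx": 0, "ty": 0, "tz": 0, "ax": 0, "ay": 0, "az": 0}, {"fingers": 1, "tx": 0, "ty": 0, "tz": 0, "ax": 0, "ay": 0, "az": 0}, {"fingers": 1, "tx": 0, "ty": 0, "tz": 0, "ax": 0, "ay": 0, "az": 0}, {"fingers": 1, "tx": 0, "ty": 0, "tz": 0, "ax": 0, "ay": 0, "az": 0}])

```text
time_s: 15.77
tcp_pos: [0.4938, -0.0809, 0.074]
ee_rot: [[0.003, -0.977, -0.214], [0.0, -0.214, 0.977], [-1.0, -0.003, -0.0]]
wrist_force: [0.8, 0.5, 2.0]
gripper_width: 0.104
```

Emit:
play_rows(commands=[{"fingers": 1, "tx": -0.005, "ty": 0, "tz": 0, "ax": 0, "ay": 0, "az": 0}, {"fingers": 1, "tx": -0.01, "ty": 0, "tz": 0, "ax": 0, "ay": 0, "az": 0}, {"fingers": 1, "tx": -0.015, "ty": 0, "tz": 0, "ax": 0, "ay": 0, "az": 0}, {"fingers": 1, "tx": -0.02, "ty": -0.001, "tz": 0, "ax": 0, "ay": 0, "az": 0}, {"fingers": 1, "tx": -0.025, "ty": -0.002, "tz": 0, "ax": 0, "ay": 0, "az": 0}])

```text
time_s: 16.18
tcp_pos: [0.4955, -0.0805, 0.0923]
ee_rot: [[0.003, -0.977, -0.214], [0.0, -0.214, 0.977], [-1.0, -0.003, -0.0]]
wrist_force: [5.5, -1.4, -4.6]
gripper_width: 0.106
```

The lid rose 18 mm at about 5 N, so it is free. Next are waypoints along the arc.

```bash
python3 - <<'E'
import numpy as np
p=lambda d:np.array([-160*np.cos(np.radians(d))+7*np.sin(np.radians(d)),160*np.sin(np.radians(d))+7*np.cos(np.radians(d))])
a=6.7
for k in range(4):
    b=[a+2.4*(i+1)+0*k for i in range(5)]
    print([tuple(np.round(-(p(x)-p(a))[::-1]/750,4)) for x in b],b[-1]);a=b[-1]
E
```

```text
[(np.float64(-0.0088), np.float64(-0.0016)), (np.float64(-0.0175), np.float64(-0.0036)), (np.float64(-0.0261), np.float64(-0.0059)), (np.float64(-0.0347), np.float64(-0.0086)), (np.float64(-0.0431), np.float64(-0.0117))] 18.7
[(np.float64(-0.0083), np.float64(-0.0034)), (np.float64(-0.0164), np.float64(-0.0072)), (np.float64(-0.0243), np.float64(-0.0113)), (np.float64(-0.0321), np.float64(-0.0157)), (np.float64(-0.0397), np.float64(-0.0204))] 30.7
[(np.float64(-0.0074), np.float64(-0.0051)), (np.float64(-0.0145), np.float64(-0.0104)), (np.float64(-0.0215), np.float64(-0.0161)), (np.float64(-0.0282), np.float64(-0.022)), (np.float64(-0.0346), np.float64(-0.0282))] 42.7
[(np.float64(-0.0062), np.float64(-0.0065)), (np.float64(-0.0121), np.float64(-0.0132)), (np.float64(-0.0177), np.float64(-0.0202)), (np.float64(-0.023), np.float64(-0.0274)), (np.float64(-0.028), np.float64(-0.0348))] 54.7
```

Emit:
play_rows(commands=[{"fingers": 1, "tx": -0.0088, "ty": -0.0016, "tz": 0, "ax": 0, "ay": 0, "az": 0}, {"fingers": 1, "tx": -0.0175, "ty": -0.0036, "tz": 0, "ax": 0, "ay": 0, "az": 0}, {"fingers": 1, "tx": -0.0261, "ty": -0.0059, "tz": 0, "ax": 0, "ay": 0, "az": 0}, {"fingers": 1, "tx": -0.0347, "ty": -0.0086, "tz": 0, "ax": 0, "ay": 0, "az": 0}, {"fingers": 1, "tx": -0.0431, "ty": -0.0117, "tz": 0, "ax": 0, "ay": 0, "az": 0}])

```text
time_s: 16.6
tcp_pos: [0.5043, -0.0786, 0.1246]
ee_rot: [[0.003, -0.977, -0.214], [0.0, -0.214, 0.977], [-1.0, -0.003, -0.001]]
wrist_force: [6.0, -2.1, -5.4]
gripper_width: 0.1
```

Emit:
play_rows(commands=[{"fingers": 1, "tx": -0.0083, "ty": -0.0034, "tz": 0, "ax": 0, "ay": 0, "az": 0}, {"fingers": 1, "tx": -0.0164, "ty": -0.0072, "tz": 0, "ax": 0, "ay": 0, "az": 0}, {"fingers": 1, "tx": -0.0243, "ty": -0.0113, "tz": 0, "ax": 0, "ay": 0, "az": 0}, {"fingers": 1, "tx": -0.0321, "ty": -0.0157, "tz": 0, "ax": 0, "ay": 0, "az": 0}, {"fingers": 1, "tx": -0.0397, "ty": -0.0204, "tz": 0, "ax": 0, "ay": 0, "az": 0}])

```text
time_s: 17.02
tcp_pos: [0.5184, -0.0756, 0.1538]
ee_rot: [[0.001, -0.977, -0.214], [-0.0, -0.214, 0.977], [-1.0, -0.001, -0.0]]
wrist_force: [5.4, -1.5, -5.1]
gripper_width: 0.101
```

Emit:
play_rows(commands=[{"fingers": 1, "tx": -0.0074, "ty": -0.0051, "tz": 0, "ax": 0, "ay": 0, "az": 0}, {"fingers": 1, "tx": -0.0145, "ty": -0.0104, "tz": 0, "ax": 0, "ay": 0, "az": 0}, {"fingers": 1, "tx": -0.0215, "ty": -0.0161, "tz": 0, "ax": 0, "ay": 0, "az": 0}, {"fingers": 1, "tx": -0.0282, "ty": -0.022, "tz": 0, "ax": 0, "ay": 0, "az": 0}, {"fingers": 1, "tx": -0.0346, "ty": -0.0282, "tz": 0, "ax": 0, "ay": 0, "az": 0}])

```text
time_s: 17.43
tcp_pos: [0.5374, -0.0715, 0.1792]
ee_rot: [[-0.003, -0.977, -0.213], [-0.001, -0.213, 0.977], [-1.0, 0.003, -0.0]]
wrist_force: [2.5, -4.5, -4.1]
gripper_width: 0.102
```

Emit:
play_rows(commands=[{"fingers": 1, "tx": -0.0062, "ty": -0.0065, "tz": 0, "ax": 0, "ay": 0, "az": 0}, {"fingers": 1, "tx": -0.0121, "ty": -0.0132, "tz": 0, "ax": 0, "ay": 0, "az": 0}, {"fingers": 1, "tx": -0.0177, "ty": -0.0202, "tz": 0, "ax": 0, "ay": 0, "az": 0}, {"fingers": 1, "tx": -0.023, "ty": -0.0274, "tz": 0, "ax": 0, "ay": 0, "az": 0}, {"fingers": 1, "tx": -0.023, "ty": -0.0274, "tz": 0, "ax": 0, "ay": 0, "az": 0}])

```text
time_s: 17.85
tcp_pos: [0.5583, -0.0671, 0.1985]
ee_rot: [[-0.002, -0.977, -0.214], [-0.001, -0.214, 0.977], [-1.0, 0.002, -0.001]]
wrist_force: [-3.4, -4.4, 4.5]
gripper_width: 0.103
```

```bash
python3 - <<'E'
from h import *
s=st();h=w(q,[60,0,58])[0];d=s["tcp_pos"]-[0,0,.0085]-h;print("lid deg",np.degrees(np.arctan2(d[2],-(d[0]*np.cos(q[2])+d[1]*np.sin(q[2]))))-2.5,"r",np.linalg.norm([d[2],d[0]*np.cos(q[2])+d[1]*np.sin(q[2])]))
A=viewer.capture("scene")["image"];B=viewer.capture("side")["image"]
cv2.imwrite("pics/f.png",np.hstack([cv2.resize(x[90:390,140:400],None,fx=1.5,fy=1.5) for x in(A,B)])[:,:,::-1])
E
```

```text
t 17.85 tcp [ 0.5583 -0.0671  0.1985] F [-3.4 -4.4  4.5] w 0.103 yaw -167.6 j [ 10.  18. -12.   0. -60.   3.]
lid deg 51.965320191564224 r 0.16214875725123493
```

View pics/f.png

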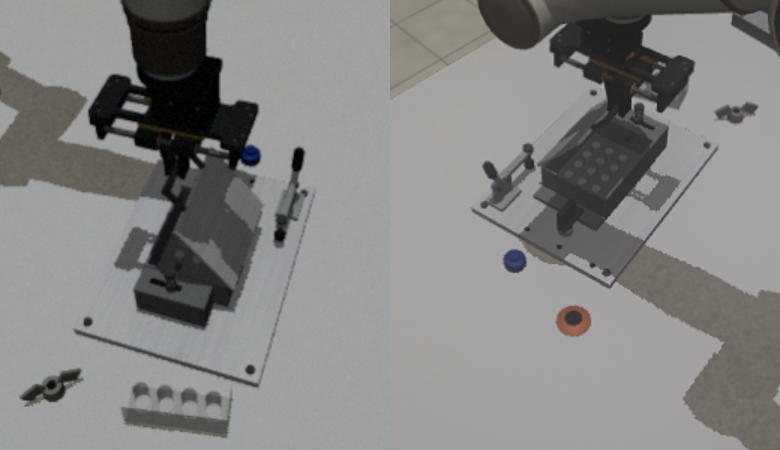

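The lid is open at about 52° with the bar in the jaws. The turnbutton is still across the foot and the loose parts haven't moved. I'll hold briefly to check it's steady, then hand in.

Emit:
play_rows(commands=[{"fingers": 1, "tx": 0, "ty": 0, "tz": 0, "ax": 0, "ay": 0, "az": 0}, {"fingers": 1, "tx": 0, "ty": 0, "tz": 0, "ax": 0, "ay": 0, "az": 0}, {"fingers": 1, "tx": 0, "ty": 0, "tz": 0, "ax": 0, "ay": 0, "az": 0}, {"fingers": 1, "tx": 0, "ty": 0, "tz": 0, "ax": 0, "ay": 0, "az": 0}, {"fingers": 1, "tx": 0, "ty": 0, "tz": 0, "ax": 0, "ay": 0, "az": 0}])

```text
time_s: 18.37
tcp_pos: [0.5573, -0.0673, 0.1977]
ee_rot: [[-0.002, -0.977, -0.214], [-0.001, -0.214, 0.977], [-1.0, 0.003, -0.001]]
wrist_force: [-3.1, -4.2, 3.4]
gripper_width: 0.102
```

```bash
python3 - <<'E'
from h import *
st();print(job.finish_job())
E
```

```text
t 18.37 tcp [ 0.5573 -0.0673  0.1977] F [-3.1 -4.2  3.4] w 0.102 yaw -167.6 j [ 10.  18. -12.   0. -60.   3.]
the job is handed in; nothing more can be done
None
```

The job is handed in at 18.4 s, with the arm still holding the lid open at about 52° by its bail bar.

1. **Turnbutton:** I turned it to its stop. The torque rose there, and both cameras showed the arm across the foot.
2. **Tug:** The lid was caught. The pull reached 23 N after about 15 mm of travel, so I lowered it again.
3. **Catch slide:** I pushed it about 17 mm to its end, where it stopped moving and the force rose to 15 N.
4. **Lift:** The lid then came up freely at about 5 N.

Last checks:
- The grip was steady: about 9 mm opening on the 10 mm bar, with about 6 N at the wrist.
- The loose parts looked untouched in the final pictures.

Checks that failed or disagreed:
- **Slide position:** One scene-camera search and one side-camera search for the slide post found nothing after the push. One low-score side-camera find was within about 4 px of the end position. I took the slide's end position from the force and travel, and the lid swinging free confirmed it.
- **Plate position:** The plate's estimated y position differed by 3–4 mm between the fixed cameras and the wrist camera, which was within the grasp tolerances.

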